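# Ready the keyring press and hold its cover open

### The job

Get the blue keyring press ready to load: pick up the green template plate by its white grip block, lower it (do not drop it) over the two pins of the metal bed until it sits flush, and leave it there. Then, before touching the red release, tug the clear cover upward by its orange tab to learn whether the hidden catch is holding it; if it is caught, pull the red release forward (towards the tab's side, all the way) and take the tab again. Raise the cover at least 45 degrees and finish while still holding it open by the tab, without disturbing the cup, scissors, keyring or yellow discs.

Things in the scene. Friction and masses are not known exactly. Their poses are not given: they have to be found in the camera images.
- press: Keyring press, fixed to the table: blue body 215 x 365 x 50 mm (x, y, z), its deck 50 mm above the table. Origin on the table under the machine; own axes: x points from the front (tab side, -x, front face at x = -115 mm) to the hinge side (rear face at x = +100 mm), y to the cover's side (body from y = -150 to +215 mm), z up. The metal bed is right (-y), the clear cover in the middle left, the red release at the far left (+y).
- bed (a point): Point midway between the two pins on the upper face of the bed (aluminium, 135 x 135 mm, 54 mm above the table), at (0, -75, 54) mm of the press. Axes as the press. The two dark steel pins are 8 mm thick, stand 14 mm above the bed with tapered tops (the last 4 mm) and lie at y = +42 and -42 mm from this point.
- template: Loose green template plate 110 x 120 x 8 mm (x, y, z), about 0.25 kg, lying flat. Origin: centre of its underside; z up. Two round through holes, 10.5 mm, at y = +42 and -42 mm, x = 0. On its middle stands a white grip block 20 x 36 mm (x, y), its top 42 mm above the origin: pinch it across x, from above. The plate fits either way round (half turn).
- cover (a joint): Opening angle of the clear cover, rad: 0 = closed, grows as its front is raised, stop at 1.22. The cover is about 0.3 kg and falls shut when let go. If the hidden catch holds it, it lifts only about 0.045 rad (8 mm at the tab) and then stops firmly; if not, it lifts freely. Nothing outside shows which.
- cover_hinge (a point): Middle of the cover's hinge line, at (75, 75, 50) mm of the press; the hinge line runs along the press's y. Axes as the press. The closed cover reaches 150 mm forward of it, 70 mm to either side and 45 mm up.
- tab (a point): Gripping point inside the orange pull tab in the middle of the cover's front wall; with the cover closed at (-178, 0, +30) mm from cover_hinge, that is 80 mm above the table. The tab is 16 mm wide (along the press's y), 12 mm high, and sticks out 41 mm forward of the wall; this point lies 28 mm out. Pinch it across its width from above; it turns with the cover.
- release (a joint): Travel of the red release, m: 0 = at rest (rear), 0.030 = fully forward (towards the press's -x). Moves against about 2 N of friction and stays where it is left. 20 mm of travel or more frees the catch, which then stays free.
- release_knob (a point): Point in the red release knob, 24 mm above the deck (74 mm above the table). The knob is a red upright block 18 x 16 mm (x, y), its top 35 mm above the deck; at rest it lies at (-20, 182, 74) mm of the press. It slides straight along the press's x.
- cup: Bystander: white plastic cup, 68 mm wide at the rim, 80 mm high, origin under its centre.
- scissors: Bystander: scissors with blue loops, about 190 x 85 mm, lying flat, 10 mm high; origin at the pivot.
- keyring: Bystander: steel ring 54 mm across, 5 mm high, origin under its centre.
- discs: Bystander: short stack of yellow discs, 58 mm across, 16 mm high, origin under its centre.
Things that resemble listed ones, but are neither listed nor needed, are in the scene too. What is meant by the template is not brown, pink or purple, and is the smaller of those in its own colour.

How it is judged:
On the way, in this order (a step that is already met when the one before it is completed fails the run):
1. the template plate sits flush on the bed over both pins (horizontal distance between template and bed below 0.003 m and z of template in the frame of bed below 0.002 m and angle between template's own z axis and vertical below 0.03 rad), for 0.2 s.
2. the cover is tugged upward by the fingers while the release is still at rest (value of joint cover above 0.02 rad and value of joint release below 0.005 m and contact force between the fingers and cover above 0.3 N), for 0.1 s.
At the end, for the whole second after the job is handed in: Fingers still hold the cover at its tab (over 0.5 N, grasp point within 40 mm of the tab point), cover still and above 0.72 rad; template released on the bed, within 3 mm of the bed point sideways, under 2 mm above it, tilted under 0.03 rad (all of step 1 and value of joint cover above 0.72 rad and contact force between the fingers and cover above 0.5 N and distance between the grasp point and tab below 0.04 m and velocity of joint cover between -0.1 and 0.1 rad/s and contact force between each of cover, the fingers and template below 0.1 N); the arm keeps its last pose, push and grip.
It fails at once if a bystander is moved more than 25 mm (distance of any of cup, scissors, keyring, discs from where it was at the start of the episode above 0.025 m).
It fails at once if the template plate is dropped (falls free faster than 0.4 m/s) (contact force between the fingers and template below 0.05 N and linear speed of template above 0.4 m/s).
It also fails if it takes over 72 s, if anything falls off the work surface, if the arm or the gripper's body presses on something with over 40 N, if the wrist force passes 120 N, or if a joint passes its speed limit or range.

### The arm

A 7-joint arm with a two-finger parallel gripper is mounted at the origin on the work surface. World frame = base frame: x ahead of the robot, y to its left, z up, the work surface at z = 0. Lengths are in m, angles in rad, forces in N, time in s.
With the tool pointing down it reaches from about 0.425 to 0.925 m from the base axis. Payload 6.8 kg.
Tool frame: the origin (TCP) lies between the finger pads; the fingertips stand 17 mm ahead of it and the grasp point (between the pads) lies 2 mm behind it; z points along the fingers, x is the direction in which the jaws open and shut, and the axes are right-handed (so a half turn about z gives the same grasp; the last joint's range is limited). The gripper opens to 85 mm and grips with 20 to 120 N. Pads are 22 mm wide; open, the fingers measure 114 mm over their backs; the gripper's body (76 mm by 85 mm) begins 54 mm behind the grasp point. The pads swing forward as they close: fully open they stand 13 mm farther back than shut.
Start: joints at [-1.279, 0.477, 0.022, 1.555, -0.011, 1.109, -0.083], TCP at [0.263, 0.622, 0.213] pointing down, gripper open.
Joint ranges: [-2.96, 2.96], [-0.34, 2.1], [-1.41, 1.46], [0.24, 2.44], [-1.37, 4.51], [0.17, 1.92], [-2.96, 2.96]. Speed limits (rad/s): [2.39, 2.39, 3.14, 3.14, 3.14, 3.14, 3.14].

### API

Orientations are given as a unit quaternion [w, x, y, z].
In Python, from station import readout, read_camera, get_calibration, bot, models gives the robot as it stands.
- The arm moves only by the tool carry_out, never from a script. Its argument "deltas" is a list of rows, each a list of 2 entries, a list of its own where there are three numbers: the shift along the tool's x, y, z in cm, then the turn about the tool's z in degrees. A call has 1 to 10 rows; each row is the pose to reach, as a shift and turn from the pose measured when the call began, along the tool's axes at that moment; what a row does not reach only later rows make up. A row lasts 1/8 s, in which the tool goes at most 62.5 mm and 10.7 degrees, less where a joint would pass 70% of its speed; a pose out of reach is approached as far as the arm can. A call with a gripper value outside its range is refused whole. "hand" is the opening, from 0 (shut) to 1 (fully open), set as the call begins (left out, the last holds). The fingers move at their own pace and stop on an object; "newtons" is the grip in N (left out, the last holds). Time passes only in rows, so rows that repeat a pose let the fingers close. It gives the time, the measured TCP pose, the force and the opening at its end, in the units of the state.
- readout.get_obs(): the state, without advancing time (a new reading comes with each control period).
- read_camera(name): name is "side" or "top" or "wrist"; returns the picture (480x640x3 uint8, red, green, blue); there is no depth.
- get_calibration(name): a dict with "fov_y" (degrees; the focal length in pixels is half the picture's height over the tangent of half this angle, whatever the lens; pixels are square), "cx", "cy" (the principal point, pixels), "world_from_camera" (4x4, takes a point from camera to world coordinates). Camera axes: x right, y down, z forward; pixel columns grow to the right and rows downward; lengths in m; the calibration is good to about 2 mm. A picture is of the moment at which its call begins: read the wrist's pose just before it. get_calibration takes no time and is no camera call; for the wrist camera it gives the pose at the moment of the call.
- bot.hand_in(): hands the job in, once; it reports no verdict.
Trained networks look in the newest picture that a camera, given by its name, has taken for a name from the list of things; names that differ only in an ending like _2 or _b are one class to them, and where a whole thing is asked for, a point or a joint stands for the part that bears it (a point fixed in the world has none). Each returns a list of dicts, best first, with "score" (0 to 1); they miss things now and then, are a little off and sometimes report something else, mostly with a low value. They report only what shows in the picture. A call takes as long as a camera call. They do not tell look-alikes from the thing itself.
- models.spot_in(query, camera): "centre" ([row, column] in pixels, amid what is visible of it).
The state is a dict: "t": time; "q": joint angles; "joint_vel": joint speeds; "joint_torque": joint torques, N m; "eef_pos": TCP position; "tool_rot": TCP orientation; "contact_force": force on the tool from outside, world axes, zero at the start; "torque": the same for the moment, N m; "gripper_width": opening from 0.0 (shut) to 1.0 (fully open).
Only numpy, scipy, OpenCV 4.12 (cv2) and the standard library are available. Lean on these libraries where they do the work, as an engineer would, in place of code of your own. Each camera call takes 0.05 s, during which the arm holds its last target. There are 200 camera calls.

## Working session

There is one attempt and no reset: what is moved stays moved. The work goes in short steps, Python scripts to look and compute and a tool call to move; the robot and the scene stay as the last step left them, time stands still between calls to the robot, and variables do not carry over. Pictures are saved under pics/ and viewed, about 8 in all and at most 12, crops included, and the job is handed in when it is done.

Besides the shell and the picture viewer there is one more tool, called after ">>>" as name([rows], argument=value, ...), one row to a line, values as JSON. carry_out: Moves the arm, as the interface text tells. Its arguments: {"type":"object","properties":{"deltas":{"type":"array"},"hand":{"type":"number"},"newtons":{"type":"number"}},"required":["deltas"]}

```bash
mkdir -p pics; cat > h.py <<'E'
import numpy as np, cv2
from station import readout, read_camera, get_calibration, bot, models
from scipy.spatial.transform import Rotation as R
def save(img,name): cv2.imwrite('pics/'+name,img[:,:,::-1])
def ray(cal,rc):
    f=240/np.tan(np.radians(cal['fov_y'])/2); T=np.array(cal['world_from_camera'])
    d=T[:3,:3]@np.array([(rc[1]-cal['cx'])/f,(rc[0]-cal['cy'])/f,1]); return T[:3,3],d
def at_z(cal,rc,z):
    o,d=ray(cal,rc); return o+d*(z-o[2])/d[2]
def proj(cal,p):
    f=240/np.tan(np.radians(cal['fov_y'])/2); T=np.linalg.inv(np.array(cal['world_from_camera']))
    c=T[:3,:3]@np.array(p)+T[:3,3]; return np.array([cal['cy']+f*c[1]/c[2],cal['cx']+f*c[0]/c[2]])
def tool():
    o=readout.get_obs(); q=o['tool_rot']; return np.array(o['eef_pos']),R.from_quat([q[1],q[2],q[3],q[0]]).as_matrix(),o
E
python3 - <<'E'
from h import *
p,M,o=tool(); print(o['t'],p,M.round(3).tolist(),o['gripper_width'])
for c in ['top','side']:
    im=read_camera(c); save(im,c+'0.png'); cal=get_calibration(c); print(c,cal['fov_y'],np.round(cal['world_from_camera'],3).tolist())
    for n in ['press','template','tab','release_knob','cover','cup','scissors','keyring','discs']:
        print(n,[(np.round(d['centre']).tolist(),round(d['score'],2)) for d in models.spot_in(n,c)[:4]])
E
```

```text
0.0 [0.26250963 0.62119647 0.2119273 ] [[0.389, 0.921, -0.001], [0.921, -0.389, -0.002], [-0.002, 0.0, -1.0]] 1.0006545457060774
top 56.90167080907427 [[-0.029, -0.995, 0.098, 0.437], [-1.0, 0.03, 0.01, -0.043], [-0.013, -0.098, -0.995, 1.234], [0.0, 0.0, 0.0, 1.0]]
press [([222.0, 283.0], 0.83)]
template [([259.0, 529.0], 0.84), ([327.0, 276.0], 0.83), ([256.0, 446.0], 0.72), ([144.0, 402.0], 0.72)]
tab [([214.0, 263.0], 0.71)]
release_knob [([284.0, 131.0], 0.59), ([222.0, 227.0], 0.4)]
cover [([216.0, 266.0], 0.58)]
cup [([192.0, 436.0], 0.97)]
scissors [([285.0, 132.0], 0.61)]
keyring [([210.0, 174.0], 0.56)]
discs [([303.0, 382.0], 0.63)]
side 50.778351331569674 [[0.998, -0.024, 0.063, 0.496], [-0.066, -0.485, 0.872, -1.23], [0.009, -0.874, -0.486, 0.744], [0.0, 0.0, 0.0, 1.0]]
press [([243.0, 325.0], 0.74), ([303.0, 239.0], 0.29)]
template [([431.0, 290.0], 0.92), ([243.0, 234.0], 0.91), ([348.0, 290.0], 0.65), ([311.0, 423.0], 0.61)]
tab [([220.0, 325.0], 0.64)]
release_knob []
cover [([218.0, 327.0], 0.82)]
cup [([320.0, 367.0], 0.65)]
scissors [([195.0, 267.0], 0.79)]
keyring []
discs [([301.0, 239.0], 0.75)]
```

View pics/top0.png

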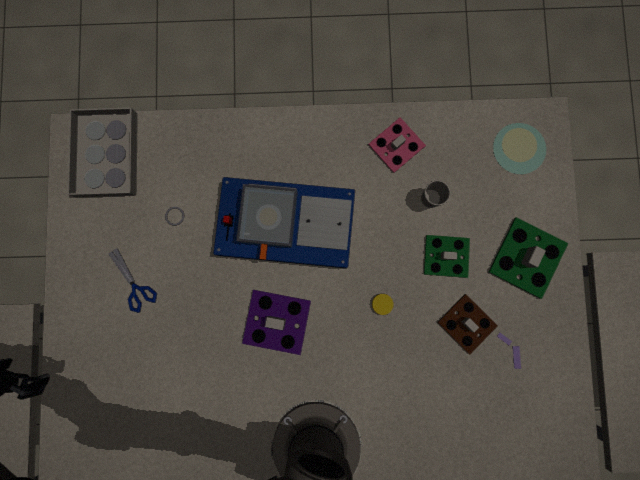

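View pics/side0.png

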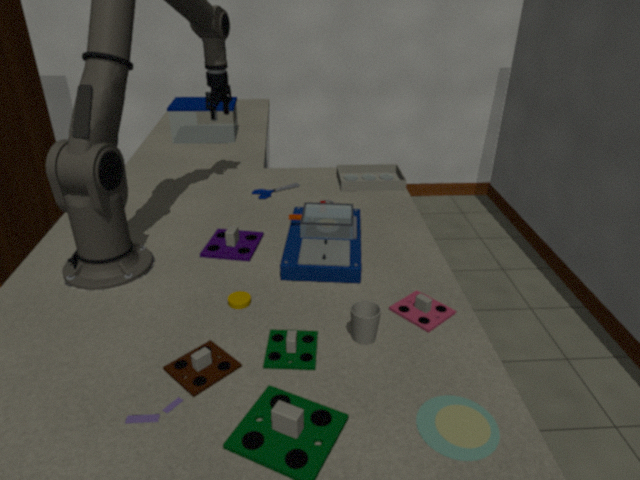

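The top view shows two green plates: small at (256,447) and large at (257,529). The smaller, about 45 px ≈ 120 mm, fits the description. Next I'll confirm it in a crop and measure.

```bash
cat > m1.py <<'E'
from h import *
im=read_camera('top'); cal=get_calibration('top')
hsv=cv2.cvtColor(im,cv2.COLOR_RGB2HSV)
def comps(mask,z,name,mn=20):
    n,l,s,c=cv2.connectedComponentsWithStats(mask.astype(np.uint8))
    for i in range(1,n):
        if s[i,4]>=mn:
            ys,xs=np.where(l==i)
            P=np.array([at_z(cal,(y,x),z)[:2] for y,x in zip(ys,xs)])
            r=cv2.minAreaRect((P*1000).astype(np.float32))
            print(name,'px',c[i][::-1].round(1),s[i,4],'mean',P.mean(0).round(4),'rect',np.round(r[0],1),np.round(r[1],1),round(r[2],1))
H,S,V=hsv[...,0],hsv[...,1],hsv[...,2]
comps((H>50)&(H<80)&(S>120)&(V>40),.008,'green',200)
comps((H>105)&(H<125)&(S>150)&(V>60),.050,'blue',500)
comps((H>3)&(H<18)&(S>180)&(V>150),.08,'orange',20)
comps(((H<3)|(H>176))&(S>180)&(V>90),.085,'red',10)
comps((H>20)&(H<35)&(S>180)&(V>100),.016,'yellow',50)
a=cv2.resize(im[225:290,415:480],None,fx=8,fy=8,interpolation=cv2.INTER_CUBIC)
b=cv2.resize(im[170:275,205:365],None,fx=5,fy=5,interpolation=cv2.INTER_CUBIC)
save(a[:, :],'c1.png'); save(b,'c2.png')
E
python3 m1.py
```

```text
green px [257.5 528.1] 2198 mean [ 0.488  -0.5983] rect [ 488.1 -599.1] [156.3 170. ] 60.8
green px [255.9 446.6] 1100 mean [ 0.4991 -0.3749] rect [ 499.5 -374.5] [118.9 107.9] 84.2
blue px [245.9 233.3] 535 mean [0.5406 0.2061] rect [551.7 198.8] [113.8  71.9] 82.6
blue px [255.  309.9] 890 mean [0.5101 0.0008] rect [519.8   7. ] [216.5  58.4] 82.2
red px [218.5 225.7] 23 mean [0.6105 0.2182] rect [610.4 217.4] [10.6 13.3] 88.2
yellow px [304.  382.4] 323 mean [ 0.3731 -0.1917] rect [ 373.  -191.8] [51.3 52.1] 42.8
```

View pics/c1.png

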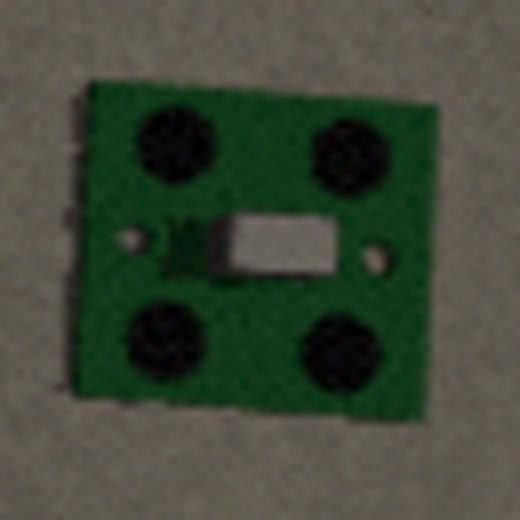

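View pics/c2.png

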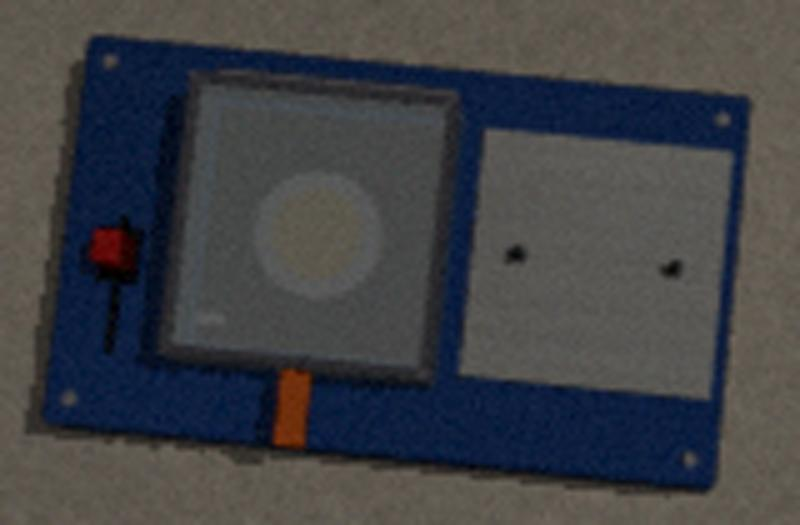

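Crop c1 confirms the small green plate with its white block at about (255,450) and holes at (254.6,431) and (257.2,462). Crop c2 shows the pins at (220.5,307.7) and (223.3,338.9), the tab at about (252,263) and the release at (219,227).

```bash
cat > m2.py <<'E'
from h import *
from scipy.optimize import least_squares
cal=get_calibration('top')
def c2(x,y): return np.array([170+(y+.5)/5-.5,205+(x+.5)/5-.5])
def c1(x,y): return np.array([225+(y+.5)/8-.5,415+(x+.5)/8-.5])
L=[((-115,215,50),c2(42,422)),((100,215,50),c2(90,38)),((100,-150,50),c2(749,98)),((-115,-150,50),c2(713,490)),((0,-33,62),c2(515,254)),((0,-117,62),c2(671,269)),
((-67.5,-7.5,54),c2(459,375)),((67.5,-7.5,54),c2(485,128)),((67.5,-142.5,54),c2(735,151)),((-67.5,-142.5,54),c2(711,400))]
def fit(L,x0):
    def W(v,p):
        c,s=np.cos(v[2]),np.sin(v[2]); return np.array([v[0]+c*p[0]-s*p[1],v[1]+s*p[0]+c*p[1],p[2]])
    f=lambda v:np.concatenate([proj(cal,W(v,np.array(p)/1000))-q for p,q in L])
    r=least_squares(f,x0); print(r.x.round(4),np.degrees(r.x[2]).round(2),'res',r.fun.round(1)); return lambda p:W(r.x,np.array(p)/1000),r.x
P,v=fit(L,[.6,.05,-.1])
for n,p in dict(bed=(0,-75,54),tab=(-103,75,80),knob=(-20,182,74)).items(): print(n,P(p).round(4))
T=[((0,42,8),c1(131,239)),((0,-42,8),c1(377,260)),((55,60,8),c1(92,82)),((55,-60,8),c1(438,104)),((-55,-60,8),c1(424,420)),((-55,60,8),c1(76,394)),((10,18,42),c1(233,214)),((10,-18,42),c1(335,216)),((-10,-18,42),c1(336,276)),((-10,18,42),c1(231,272))]
fit(T,[.5,-.37,-.1])
E
python3 m2.py
```

```text
[ 0.6061  0.0352 -0.1268] -7.27 res [ 0.5 -0.8 -0.9 -0.8 -0.4  0.6  0.1  0.5  0.   0.6  0.   0.7  0.2 -0.1
  0.1 -0.1  0.2 -0.4  0.1 -0.2]
bed [ 0.5966 -0.0392  0.054 ]
tab [0.5134 0.1226 0.08  ]
knob [0.6093 0.2183 0.074 ]
[ 0.4992 -0.375  -0.1008] -5.78 res [ 0.3  0.4 -0.2  0.2 -0.3 -0.3 -0.  -0.1  0.2  0.1  0.3 -0.2 -0.5 -0.2
  0.2  0.5  0.2  0.  -0.3 -0.3]
```

```bash
cat >> h.py <<'E'
def d(target,yaw):
    p,M,o=tool(); s=M.T@(np.array(target)-p)*100
    y=np.degrees(np.arctan2(M[1,0],M[0,0])); t=-(yaw-y); t=(t+90)%180-90
    print('t',round(o['t'],2),'tcp',p.round(4),'yaw',round(y,2),'w',round(o['gripper_width'],3),'F',np.round(o['contact_force'],2),'| shift cm',s.round(2),'turn',round(t,1))
E
python3 -c "
from h import *
d((.55,.12,.22),20)"
```

```text
t 1.05 tcp [0.2628 0.6218 0.2129] yaw 67.09 w 1.004 F [0.51 0.47 0.48] | shift cm [-35.04  45.99  -0.71] turn 47.1
```

>>> carry_out([
  [[-35,46,-0.7],47],
  [[-35,46,-0.7],47],
  [[-35,46,-0.7],47],
  [[-35,46,-0.7],47],
  [[-35,46,-0.7],47],
  [[-35,46,-0.7],47],
  [[-35,46,-0.7],47],
  [[-35,46,-0.7],47],
  [[-35,46,-0.7],47],
  [[-35,46,-0.7],47],
])

```text
t: 2.3
eef_pos: [0.5521, 0.1152, 0.2204]
tool_rot: [0.001, 0.985, 0.171, 0.001]
contact_force: [-0.1, 0.5, 0.3]
gripper_width: 1.003
```

```bash
python3 -c "
from h import *
d((.499,-.375,.18),-5.8)"
```

```text
t 2.3 tcp [0.5521 0.1152 0.2204] yaw 19.68 w 1.003 F [-0.11  0.46  0.26] | shift cm [-21.51  44.36   4.1 ] turn 25.5
```

>>> carry_out([
  [[-21.5,44.4,4.0],25.5],
  [[-21.5,44.4,4.0],25.5],
  [[-21.5,44.4,4.0],25.5],
  [[-21.5,44.4,4.0],25.5],
  [[-21.5,44.4,4.0],25.5],
  [[-21.5,44.4,4.0],25.5],
  [[-21.5,44.4,4.0],25.5],
  [[-21.5,44.4,4.0],25.5],
  [[-21.5,44.4,4.0],25.5],
  [[-21.5,44.4,4.0],25.5],
])

```text
t: 3.55
eef_pos: [0.4998, -0.3742, 0.1806]
tool_rot: [0.0, 0.999, -0.05, 0.001]
contact_force: [0.4, 0.7, -0.3]
gripper_width: 0.999
```

```bash
python3 - <<'E'
from h import *
d((.499,-.375,.035),-5.8)
im=read_camera('wrist'); cal=get_calibration('wrist'); 
v=(.4992,-.375,-.1008)
im=im.copy()
for p in [(0,42,8),(0,-42,8),(55,60,8),(55,-60,8),(-55,60,8),(-55,-60,8),(10,18,42),(10,-18,42),(-10,18,42),(-10,-18,42)]:
    p=np.array(p)/1000;c,s=np.cos(v[2]),np.sin(v[2]);q=proj(cal,[v[0]+c*p[0]-s*p[1],v[1]+s*p[0]+c*p[1],p[2]]); cv2.drawMarker(im,(int(round(q[1])),int(round(q[0]))),(255,255,0),cv2.MARKER_CROSS,10,1)
save(im,'w1.png')
E
```

```text
t 3.55 tcp [ 0.4998 -0.3742  0.1806] yaw -5.78 w 0.999 F [ 0.42  0.75 -0.35] | shift cm [-0.09  0.09 14.56] turn 0.0
```

View pics/w1.png

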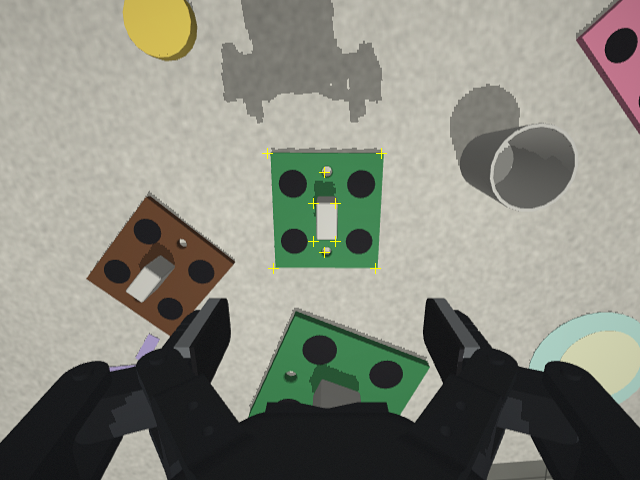

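The overlay lands on the small green plate to within about 1 px: holes at (172,327) and (252,326), block at (221,326).

>>> carry_out([
  [[0,0.1,5],0],
  [[0,0.1,9],0],
  [[0,0.1,12],0],
  [[0,0.1,14],0],
  [[0,0.1,14.9],0],
  [[0,0.1,14.9],0],
  [[0,0.1,14.9],0],
], hand=0.7)

```text
t: 4.47
eef_pos: [0.5011, -0.3748, 0.0329]
tool_rot: [0.0, 0.999, -0.05, 0.002]
contact_force: [0.1, -0.1, 0.1]
gripper_width: 0.701
```

>>> carry_out([
  [[0,0,0],0],
  [[0,0,0],0],
  [[0,0,0],0],
  [[0,0,0],0],
  [[0,0,0],0],
  [[0,0,0],0],
  [[0,0,0],0],
  [[0,0,0],0],
], hand=0, newtons=50)

```text
t: 5.48
eef_pos: [0.5011, -0.3748, 0.0328]
tool_rot: [0.0, 0.999, -0.05, 0.002]
contact_force: [0.4, -0.1, -0.4]
gripper_width: -0.001
```

>>> carry_out([
  [[0,0,-1],0],
  [[0,0,-3],0],
  [[0,0,-6],0],
  [[0,0,-10],0],
  [[0,0,-14],0],
  [[0,0,-15],0],
  [[0,0,-15],0],
])

```text
t: 6.35
eef_pos: [0.501, -0.3748, 0.184]
tool_rot: [0.001, 0.999, -0.049, 0.003]
contact_force: [-0.1, 0.1, -0.4]
gripper_width: -0.0
```

```bash
python3 -c "
from h import *
d((.5966,-.0392,.18),-7.27)"
```

```text
t 6.35 tcp [ 0.501  -0.3748  0.184 ] yaw -5.67 w -0.0 F [-0.08  0.14 -0.39] | shift cm [  6.2  -34.34   0.4 ] turn 1.6
```

```bash
python3 - <<'E'
from h import *
im=read_camera('wrist');save(im,'w2.png')
print(models.spot_in('template','top')[:4] if read_camera('top') is not None else 0)
E
python3 m1.py | grep green
```

```text
[{'centre': [256.1, 447.3], 'score': 0.73}, {'centre': [146.3, 400.8], 'score': 0.72}, {'centre': [325.6, 274.8], 'score': 0.56}, {'centre': [290.9, 541.8], 'score': 0.43}]
green px [256.  445.8] 1096 mean [ 0.4988 -0.3727] rect [ 499.5 -374.9] [119.8 107.7] 83.9
```

View pics/w2.png

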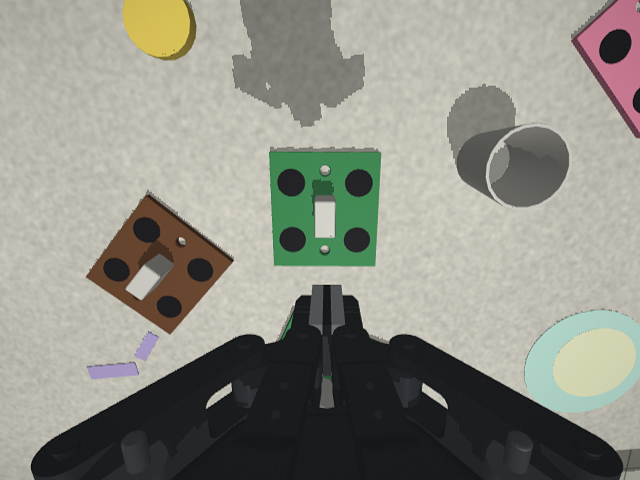

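```bash
python3 - <<'E'
from h import *
p,M,o=tool()
im=read_camera('wrist').copy();cw=get_calibration('wrist')
print(np.round(cw['world_from_camera'],3).tolist(),cw['fov_y'])
print('tip wrist px',proj(cw,p+M@[0,0,.017]),'tcp',proj(cw,p))
it=read_camera('top').copy();ct=get_calibration('top'); print('tip top px',proj(ct,p+M@[0,0,.017]))
q=proj(ct,p+M@[0,0,.017]).astype(int);cv2.drawMarker(it,(q[1],q[0]),(255,255,0),0,12,1)
isd=read_camera('side').copy();cs=get_calibration('side');q=proj(cs,p+M@[0,0,.017]).astype(int);cv2.drawMarker(isd,(q[1],q[0]),(255,255,0),0,12,1)
a=cv2.resize(it[150:400,300:600],(400,333));b=cv2.resize(isd[150:450,150:550],(400,300))
save(np.vstack([np.vstack([b,]),a])[:600],'t3.png')
E
```

```text
[[0.995, -0.095, -0.029, 0.509], [-0.1, -0.949, -0.298, -0.298], [0.001, 0.3, -0.954, 0.343], [0.0, 0.0, 0.0, 1.0]] 71.43848635344682
tip wrist px [272.25097698 324.1176647 ] tcp [285.01607917 323.89500042]
tip top px [251.67018141 463.61717433]
```

View pics/t3.png

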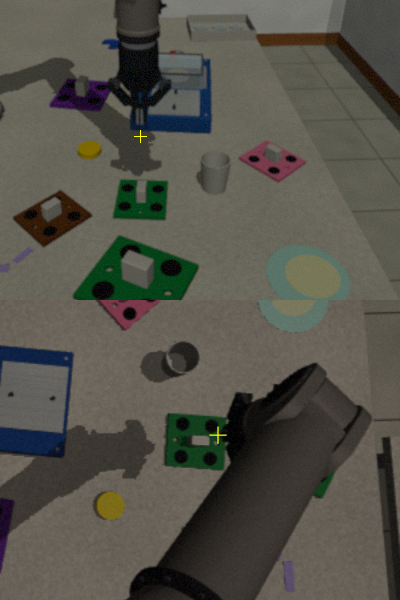

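View pics/s4.png

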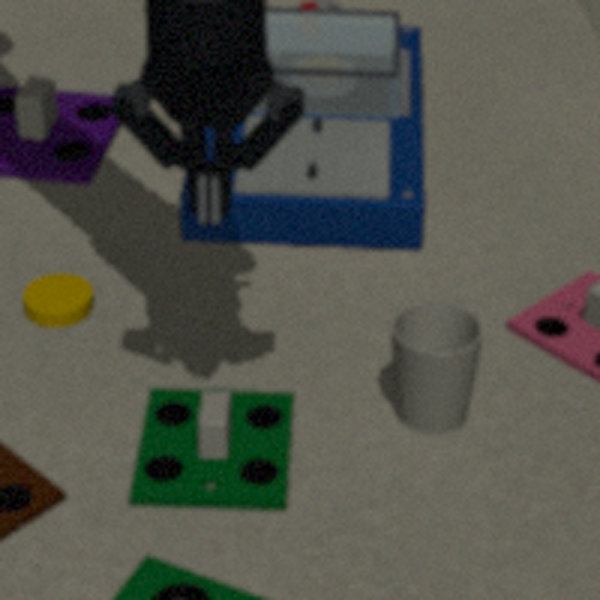

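The fingers closed on nothing. In both the side and wrist views the fingertips lie about 30–40 mm higher than the reported TCP implies, so they shut above the block. I'll feel for the plate instead, with the fingers partly open and small steps down while watching force.

>>> carry_out([
  [[0,0,3],0],
  [[0,0,7],0],
  [[0,0,11],0],
  [[0,0,13.5],0],
  [[0,0,14.5],0],
  [[0,0,14.5],0],
  [[0,0,14.5],0],
], hand=0.5)

```text
t: 7.62
eef_pos: [0.5013, -0.3752, 0.0383]
tool_rot: [0.001, 0.999, -0.05, 0.002]
contact_force: [0.0, 0.7, 0.2]
gripper_width: 0.499
```

>>> carry_out([
  [[-0.1,0,0.4],0],
  [[-0.1,0,0.8],0],
  [[-0.1,0,1.0],0],
  [[-0.1,0,1.0],0],
])

```text
t: 8.12
eef_pos: [0.5002, -0.375, 0.0281]
tool_rot: [0.001, 0.999, -0.05, 0.002]
contact_force: [0.4, -0.2, 0.0]
gripper_width: 0.499
```

```bash
python3 - <<'E'
from h import *
d((.4997,-.375,.02),-5.78)
im=read_camera('wrist');save(im,'w5.png'); s=read_camera('side')
save(np.hstack([cv2.resize(im[120:360,180:480],(400,320)),cv2.resize(s[250:410,190:390],(400,320),interpolation=cv2.INTER_CUBIC)]),'w5.png')
E
```

```text
t 8.12 tcp [ 0.5002 -0.375   0.0281] yaw -5.69 w 0.499 F [ 0.36 -0.16  0.01] | shift cm [-0.05  0.01  0.81] turn 0.1
```

View pics/w5.png

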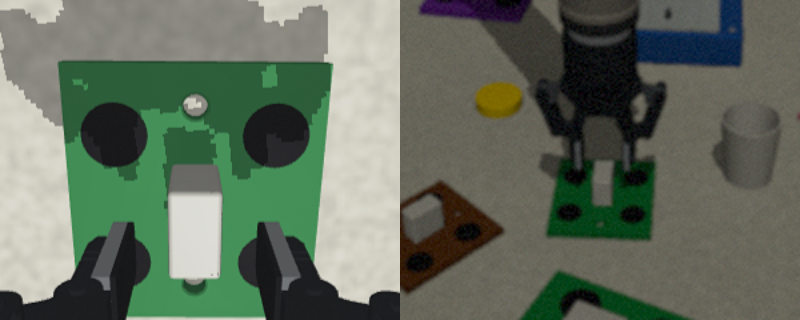

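Both views show the fingers still high around the block, centred across x. I'll go lower while watching the force.

>>> carry_out([
  [[-0.05,0,0.5],0],
  [[-0.05,0,1.0],0],
  [[-0.05,0,1.5],0],
  [[-0.05,0,1.5],0],
])

```text
t: 8.72
eef_pos: [0.4995, -0.3748, 0.0126]
tool_rot: [0.0, 0.999, -0.05, 0.001]
contact_force: [0.4, -1.0, 0.0]
gripper_width: 0.5
```

>>> carry_out([
  [[0,0,0.3],0],
  [[0,0,0.6],0],
  [[0,0,0.6],0],
])

```text
t: 9.1
eef_pos: [0.4994, -0.3747, 0.0064]
tool_rot: [0.0, 0.999, -0.05, 0.001]
contact_force: [0.8, -0.3, 0.3]
gripper_width: 0.504
```

>>> carry_out([
  [[0,0,0.2],0],
  [[0,0,0.4],0],
  [[0,0,0.4],0],
])

```text
t: 9.48
eef_pos: [0.4993, -0.3746, 0.0022]
tool_rot: [0.0, 0.999, -0.05, 0.001]
contact_force: [-0.1, -0.9, 0.8]
gripper_width: 0.501
```

>>> carry_out([
  [[0,0,0.2],0],
  [[0,0,0.2],0],
  [[0,0,0.2],0],
  [[0,0,0.2],0],
  [[0,0,0.2],0],
  [[0,0,0.2],0],
], hand=0, newtons=50)

```text
t: 10.22
eef_pos: [0.4992, -0.3746, 0.0001]
tool_rot: [0.0, 0.999, -0.05, 0.001]
contact_force: [0.6, -0.7, -0.9]
gripper_width: 0.224
```

```bash
python3 - <<'E'
from h import *
d((.5966,-.0392,.18),-7.27)
E
```

```text
t 10.22 tcp [ 4.992e-01 -3.746e-01  1.000e-04] yaw -5.69 w 0.224 F [ 0.6  -0.66 -0.94] | shift cm [  6.4  -34.34 -17.99] turn 1.6
```

Gripped: width 0.224, about 20 mm. Now I'll lift and carry it over.

>>> carry_out([
  [[0,0,-1],0],
  [[0,0,-3],0],
  [[0,0,-6],0],
  [[0,0,-10],0],
  [[0,0,-14],0],
  [[0,0,-14],0],
  [[0,0,-14],0],
])

```text
t: 11.1
eef_pos: [0.4988, -0.3741, 0.1405]
tool_rot: [-0.0, 0.999, -0.05, 0.001]
contact_force: [-0.6, 0.5, -1.0]
gripper_width: 0.223
```

>>> carry_out([
  [[1,-5,0],0.5],
  [[2,-10,0],1],
  [[3,-15,0],1.5],
  [[4,-20,0],1.5],
  [[5,-25,0],1.5],
  [[5.7,-30,0],1.5],
  [[6.2,-33,0],1.5],
  [[6.4,-34.3,0],1.5],
  [[6.4,-34.3,0],1.5],
  [[6.4,-34.3,0],1.5],
])

```text
t: 12.35
eef_pos: [0.5958, -0.0414, 0.1406]
tool_rot: [0.0, 0.998, -0.064, 0.001]
contact_force: [-0.5, -0.2, -2.3]
gripper_width: 0.221
```

```bash
cat > m3.py <<'E'
from h import *
import sys
from scipy.optimize import least_squares
z=float(sys.argv[1])
d((.5966,-.0392,.1),-7.27)
im=read_camera('wrist').copy(); cal=get_calibration('wrist')
p,M,o=tool()
def P(v,q):
    q=np.array(q)/1000;c,s=np.cos(v[2]),np.sin(v[2]);return [v[0]+c*q[0]-s*q[1],v[1]+s*q[0]+c*q[1],q[2]]
def mk(q,col):
    a=proj(cal,q); cv2.drawMarker(im,(int(round(a[1])),int(round(a[0]))),col,cv2.MARKER_CROSS,9,1); print(a.round(1))
v=(.6061,.0352,-.1268)
for q in [(0,-33,68),(0,-117,68),(0,-33,54),(67.5,-7.5,54),(-67.5,-7.5,54),(-115,215,50),(100,-150,50)]: mk(P(v,q),(255,255,0))
w=(p[0],p[1],np.arctan2(M[1,0],M[0,0]))
for q in [(0,42,8),(0,-42,8),(55,60,8),(-55,60,8)]:
    a=P(w,q); a[2]+=p[2]; mk(a,(255,0,0))
save(im,sys.argv[2])
E
python3 m3.py 0 w6.png
```

```text
t 12.35 tcp [ 0.5958 -0.0414  0.1406] yaw -7.34 w 0.221 F [-0.46 -0.17 -2.3 ] | shift cm [ 0.04 -0.23  4.06] turn -0.1
[182.1 325. ]
[291.2 325.4]
[179.4 325.1]
[143.2 419.4]
[143.7 230.4]
[-296.5  104.4]
[316.3 442.6]
[211.1 323.7]
[362.  324.2]
[172.2 445. ]
[172.4 202.1]
```

View pics/w6.png

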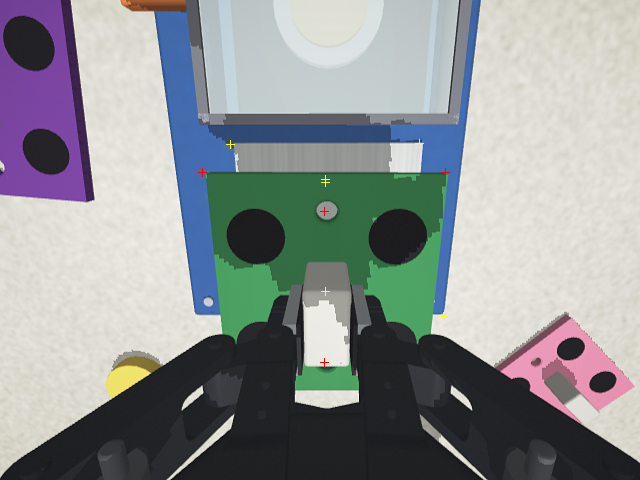

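The plate is held level, with its hole at (211,326) and the visible strip of the bed above it at rows 143–172. I'll measure bed against plate from the edges in this same picture, so the camera error cancels.

```bash
cat > m4.py <<'E'
from h import *
import sys
im=read_camera('wrist'); cal=get_calibration('wrist'); p,M,o=tool()
hsv=cv2.cvtColor(cv2.GaussianBlur(im,(3,3),0),cv2.COLOR_RGB2HSV); H,S=hsv[...,0].astype(int),hsv[...,1].astype(int)
green=(H>45)&(H<85)&(S>90); grey=(S<70)
r0=int(sys.argv[1]); r1=int(sys.argv[2]); g0=int(sys.argv[3]); g1=int(sys.argv[4])
c,s=np.cos(-.1268),np.sin(-.1268); ex=np.array([c,s]); ey=np.array([-s,c])
def run(mask,rows,z,name):
    out=[]
    for r in rows:
        xs=np.where(mask[r,150:500])[0]+150
        xs=xs[(xs>190)&(xs<470)]
        a,b=xs.min()-.5,xs.max()+.5
        A=at_z(cal,(r,a),z)[:2];B=at_z(cal,(r,b),z)[:2]
        out.append([A@ex,B@ex,(A+B)@ex/2])
    out=np.array(out);m=np.median(out,0);print(name,'L,R,mid along press x (mm)',(m*1000).round(2),'width',round((m[1]-m[0])*1000,1),'spread',(out[:,2].std()*1000).round(2), 'slope mm',((out[-1,2]-out[0,2])*1000).round(2)); return m[2]
zt=p[2]+.0081
b=run(grey,range(r0,r1),.054,'bed'); t=run(green,range(g0,g1),zt,'plate')
print('move +x press by mm',(b-t)*1000)
# y: bed top edge, plate top edge
cols=range(260,380)
def top(mask,z,rng):
    rr=[next(r for r in rng if mask[r:r+4,cc].all()) -.5 for cc in cols]
    return np.median([at_z(cal,(r,cc),z)[:2]@ey for r,cc in zip(rr,cols)]),np.median(rr)
by,br=top(grey,.054,range(r0-12,r1+10)); ty,tr=top(green,zt,range(r0,g1+20))
print('rows',br,tr,'bed centre y',by-.0675,'plate y',ty-.060,'move +y press mm',((by-.0675)-(ty-.06))*1000)
print('tcp in press dirs',p[:2]@ex,p[:2]@ey)
E
python3 m4.py 148 168 180 200; python3 -c "
import numpy as np
c,s=np.cos(-.1268),np.sin(-.1268);b=np.array([.5966,-.0392]);print('bed top-cam',b@[c,s],b@[-s,c])"
```

```text
bed L,R,mid along press x (mm) [531.24 701.52 616.48] width 170.3 spread 0.22 slope mm 0.64
plate L,R,mid along press x (mm) [542.96 652.6  597.8 ] width 109.6 spread 0.07 slope mm -0.02
move +x press by mm 18.683674471874912
rows 142.5 172.5 bed centre y 0.037488958385465815 plate y 0.034405065266392545 move +y press mm 3.0838931190732692
tcp in press dirs 0.5963785871202338 0.034493727787279486
bed top-cam 0.5967675347487328 0.03656103759359182
```

```bash
sed -i 's/xs=xs\[(xs>190)&(xs<470)\]/lo,hi=(215,438) if name=="bed" else (190,470); xs=xs[(xs>lo)\&(xs<hi)]/' m4.py; python3 m4.py 148 168 180 200
```

```text
bed L,R,mid along press x (mm) [531.16 666.4  598.79] width 135.2 spread 0.08 slope mm -0.01
plate L,R,mid along press x (mm) [543.01 652.65 597.85] width 109.6 spread 0.07 slope mm -0.01
move +x press by mm 0.940480264535859
rows 142.5 172.5 bed centre y 0.03784967248367213 plate y 0.03474634330620946 move +y press mm 3.1033291774626717
tcp in press dirs 0.5964702751019592 0.03483641802111322
```

>>> carry_out([
  [[0.1,-0.28,2],0],
  [[0.1,-0.28,4],0],
  [[0.1,-0.28,5.5],0],
  [[0.1,-0.28,5.5],0],
  [[0.1,-0.28,5.5],0],
])

```text
t: 13.12
eef_pos: [0.5978, -0.0385, 0.0859]
tool_rot: [0.0, 0.998, -0.064, 0.001]
contact_force: [0.5, 0.5, -0.8]
gripper_width: 0.221
```

```bash
python3 - <<'E'
from h import *
im=read_camera('wrist');hsv=cv2.cvtColor(cv2.GaussianBlur(im,(3,3),0),cv2.COLOR_RGB2HSV)
S=hsv[...,1].astype(int);H=hsv[...,0].astype(int)
g=(H>45)&(H<85)&(S>90)
print('grey rows col300',np.where(S[60:230,300]<70)[0]+60,'green first',np.where(g[:,300])[0][:3])
d((.5966,-.0392,.1),-7.27)
E
```

```text
grey rows col300 [ 60  61  62  63  64  65  66  67  68  69  70  71  72  73  74  75  76  77
  78  79  80  81  82  83  84  85  86  87  88  89  90  91  92  93  94  95
  96  97  98  99 100 101 102 103 104 105 106 107 108 109 110 111 112 113
 114 115 116 117 118 119 120 121 122 123 124 125 126 127 128 151 152 153
 154 155 156 157 158 159 160 161 162 163 164 165 166 167 168 169 170 171
 172] green first [173 174 175]
t 13.18 tcp [ 0.5981 -0.0384  0.0863] yaw -7.33 w 0.224 F [ 0.41 -0.3  -2.45] | shift cm [-0.13  0.09 -1.37] turn -0.1
```

```bash
sed -i 's/(215,438)/(200,452)/' m4.py; python3 m4.py 155 170 182 200
```

```text
bed L,R,mid along press x (mm) [531.21 666.44 598.92] width 135.2 spread 0.14 slope mm 0.26
plate L,R,mid along press x (mm) [544.74 654.42 599.61] width 109.7 spread 0.09 slope mm -0.01
move +x press by mm -0.6908325143439864
rows 150.5 172.5 bed centre y 0.03768774059188003 plate y 0.03749111001324262 move +y press mm 0.19663057863740507
tcp in press dirs 0.5982130839949081 0.037596471060726416
```

>>> carry_out([
  [[-0.07,-0.02,0.3],0],
  [[-0.07,-0.02,0.8],0],
  [[-0.07,-0.02,1.2],0],
  [[-0.07,-0.02,1.5],0],
  [[-0.07,-0.02,1.5],0],
])

```text
t: 13.85
eef_pos: [0.5973, -0.0381, 0.071]
tool_rot: [0.0, 0.998, -0.064, 0.001]
contact_force: [-0.4, -0.3, -1.6]
gripper_width: 0.223
```

```bash
python3 m4.py 158 168 184 200
```

```text
bed L,R,mid along press x (mm) [533.11 664.4  598.76] width 131.3 spread 0.0 slope mm -0.01
plate L,R,mid along press x (mm) [544.04 653.51 598.79] width 109.5 spread 0.11 slope mm 0.22
move +x press by mm -0.03272386397745741
rows 152.5 172.5 bed centre y 0.03755445042613299 plate y 0.037639403832792115 move +y press mm -0.08495340665912177
tcp in press dirs 0.5975158224652395 0.037725365433740075
```

>>> carry_out([
  [[0,0,0.3],0],
  [[0,0,0.6],0],
  [[0,0,0.9],0],
  [[0,0,1.2],0],
  [[0,0,1.4],0],
  [[0,0,1.4],0],
])

```text
t: 14.65
eef_pos: [0.5974, -0.0381, 0.0571]
tool_rot: [0.0, 0.998, -0.064, 0.002]
contact_force: [-0.5, 0.2, -2.1]
gripper_width: 0.228
```

>>> carry_out([
  [[0,0,0.15],0],
  [[0,0,0.3],0],
  [[0,0,0.3],0],
])

```text
t: 15.02
eef_pos: [0.5975, -0.0382, 0.0542]
tool_rot: [0.0, 0.998, -0.064, 0.002]
contact_force: [-0.2, 0.0, -0.4]
gripper_width: 0.221
```

>>> carry_out([
  [[0,0,0.06],0],
  [[0,0,0.1],0],
  [[0,0,0.1],0],
])

```text
t: 15.4
eef_pos: [0.5975, -0.0381, 0.0541]
tool_rot: [-0.0, 0.998, -0.064, 0.002]
contact_force: [-3.9, 1.3, 8.4]
gripper_width: 0.224
```

```bash
python3 - <<'E'
from h import *
d((.5966,-.0392,.18),-7.27)
im=read_camera('wrist');cal=get_calibration('wrist');hsv=cv2.cvtColor(cv2.GaussianBlur(im,(3,3),0),cv2.COLOR_RGB2HSV)
H,S=hsv[...,0].astype(int),hsv[...,1].astype(int);g=(H>45)&(H<85)&(S>90)
for r in (190,):
    xs=np.where(g[r,150:520])[0]+150;xs=xs[(xs>180)&(xs<480)];a,b=xs.min()-.5,xs.max()+.5
    for z in (.060,.062,.064,.066): print(z,np.linalg.norm(at_z(cal,(r,b),z)-at_z(cal,(r,a),z)))
E
```

```text
t 15.4 tcp [ 0.5975 -0.0381  0.0541] yaw -7.34 w 0.224 F [-3.91  1.25  8.36] | shift cm [ -0.04   0.11 -12.59] turn -0.1
0.06 0.11101718561179336
0.062 0.10958708172422389
0.064 0.1081569778366543
0.066 0.10672687394908463
```

Firm contact at 54.1 mm, which is the flush height, and the plate width gives the same height. Releasing.

>>> carry_out([
  [[0,0,0],0],
  [[0,0,0],0],
  [[0,0,0],0],
  [[0,0,0],0],
  [[0,0,0],0],
], hand=0.5)

```text
t: 16.08
eef_pos: [0.5975, -0.0382, 0.054]
tool_rot: [-0.0, 0.998, -0.064, 0.002]
contact_force: [-0.3, 0.8, -0.0]
gripper_width: 0.499
```

>>> carry_out([
  [[0,0,-1.5],0],
  [[0,0,-4],0],
  [[0,0,-8],0],
  [[0,0,-12],0],
  [[0,0,-13],0],
  [[0,0,-13],0],
])

```text
t: 16.82
eef_pos: [0.5974, -0.0381, 0.1848]
tool_rot: [-0.0, 0.998, -0.064, 0.002]
contact_force: [-0.5, 0.3, 0.8]
gripper_width: 0.501
```

```bash
python3 - <<'E'
from h import *
d((.5134,.1226,.18),82.73)
im=read_camera('wrist');save(im,'w7.png');cal=get_calibration('wrist')
hsv=cv2.cvtColor(im,cv2.COLOR_RGB2HSV);H,S,V=[hsv[...,i].astype(int) for i in range(3)]
n,l,s,c=cv2.connectedComponentsWithStats(((H>4)&(H<16)&(S>150)&(V>120)).astype(np.uint8))
for i in range(1,n):
    if s[i,4]>60: print('orange',c[i][::-1],s[i])
# plate height check: two-row widths
g=(H>45)&(H<85)&(S>90); n,l,s,c=cv2.connectedComponentsWithStats(g.astype(np.uint8)); i=1+np.argmax(s[1:,4]); print('plate',c[i][::-1],s[i])
ys,xs=np.where(l==i)
P=np.array([at_z(cal,(y,x),.062)[:2] for y,x in zip(ys,xs)])*1000
print(cv2.minAreaRect(P.astype(np.float32)))
w=(.6061,.0352,-.1268)
E
```

```text
t 16.82 tcp [ 0.5974 -0.0381  0.1848] yaw -7.34 w 0.501 F [-0.5   0.33  0.78] | shift cm [-10.38 -14.86   0.46] turn 89.9
orange [ 23.2902571  183.14276049] [ 155   10   56   29 1478]
plate [218.33043914 325.79003172] [  260   156   133   132 11978]
((597.6718139648438, -38.36747741699219), (118.7289047241211, 109.46867370605469), 82.57362365722656)
```

The plate is seated at (597.7, -38.4) mm, level with the pins. Next I'll hover over the tab, with the jaw turned 90°.

>>> carry_out([
  [[-2,-3,0],-10],
  [[-4,-6,0],-20],
  [[-6,-9,0],-30],
  [[-8,-12,0],-40],
  [[-10.4,-14.9,0],-50],
  [[-10.4,-14.9,0],-60],
  [[-10.4,-14.9,0],-70],
  [[-10.4,-14.9,0],-80],
  [[-10.4,-14.9,0],-90],
  [[-10.4,-14.9,0],-90],
])

```text
t: 18.12
eef_pos: [0.5116, 0.1228, 0.1822]
tool_rot: [0.0, 0.751, 0.66, -0.0]
contact_force: [0.8, -0.1, 0.4]
gripper_width: 0.496
```

```bash
python3 - <<'E'
from h import *
d((.5143,.1233,.048),82.73)
im=read_camera('wrist');save(im,'w8.png');cal=get_calibration('wrist');print(tool()[2]['q'].round(2))
hsv=cv2.cvtColor(im,cv2.COLOR_RGB2HSV);H,S,V=[hsv[...,i].astype(int) for i in range(3)]
n,l,s,c=cv2.connectedComponentsWithStats(((H>4)&(H<16)&(S>150)&(V>120)).astype(np.uint8))
for i in range(1,n):
    if s[i,4]>60:
        ys,xs=np.where(l==i); P=np.array([at_z(cal,(y,x),.086)[:2] for y,x in zip(ys,xs)])*1000
        print('orange',c[i][::-1],s[i],cv2.minAreaRect(P.astype(np.float32)))
E
```

```text
t 18.12 tcp [0.5116 0.1228 0.1822] yaw 82.58 w 0.496 F [ 0.8  -0.14  0.36] | shift cm [ 0.09  0.26 13.42] turn -0.1
[-0.58  0.27  0.27  1.96 -0.09  0.93  1.17]
orange [243.10333692 326.99031216] [318 219  19  50 929] ((522.4408569335938, 121.99198913574219), (14.962311744689941, 41.974693298339844), 82.43960571289062)
```

View pics/w8.png

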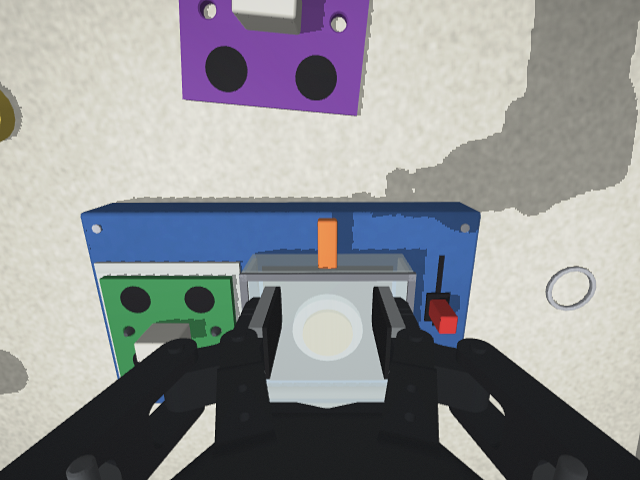

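The view shows the orange tab at (243,327), the cover behind it, the plate on the bed at left and the release at (318,442). The tab position agrees with the plan, so I'll descend.

>>> carry_out([
  [[0.08,0.28,3],0],
  [[0.08,0.28,7],0],
  [[0.08,0.28,10],0],
  [[0.08,0.28,11],0],
  [[0.08,0.28,11],0],
  [[0.08,0.28,11],0],
])

```text
t: 18.92
eef_pos: [0.5156, 0.1234, 0.0735]
tool_rot: [0.001, 0.752, 0.659, 0.001]
contact_force: [-0.1, 0.2, -0.1]
gripper_width: 0.504
```

>>> carry_out([
  [[0,0,0.6],0],
  [[0,0,1.2],0],
  [[0,0,1.8],0],
  [[0,0,2.3],0],
  [[0,0,2.3],0],
])

```text
t: 19.55
eef_pos: [0.5153, 0.1233, 0.05]
tool_rot: [0.0, 0.752, 0.659, 0.0]
contact_force: [1.1, -0.6, 0.0]
gripper_width: 0.504
```

>>> carry_out([
  [[0,0,0],0],
  [[0,0,0],0],
  [[0,0,0],0],
  [[0,0,0],0],
  [[0,0,0],0],
  [[0,0,0],0],
], hand=0, newtons=40)

```text
t: 20.3
eef_pos: [0.5153, 0.1229, 0.0501]
tool_rot: [0.001, 0.752, 0.659, 0.0]
contact_force: [-1.7, -4.5, 6.2]
gripper_width: 0.177
```

>>> carry_out([
  [[0,0,-0.2],0],
  [[0,0,-0.4],0],
  [[0,0,-0.6],0],
  [[0,0,-0.6],0],
  [[0,0,-0.6],0],
])

```text
t: 20.92
eef_pos: [0.5164, 0.1227, 0.0562]
tool_rot: [0.001, 0.753, 0.659, 0.001]
contact_force: [4.2, -3.0, -3.6]
gripper_width: 0.179
```

>>> carry_out([
  [[0,0,-0.2],0],
  [[0,0,-0.4],0],
  [[0,0,-0.6],0],
  [[0,0,-0.6],0],
])

```text
t: 21.42
eef_pos: [0.5168, 0.1225, 0.0599]
tool_rot: [0.002, 0.752, 0.659, 0.001]
contact_force: [13.5, -1.4, -31.1]
gripper_width: 0.175
```

```bash
python3 - <<'E'
from h import *
d((.5145,.123,.05),82.73)
im=read_camera('wrist');cal=get_calibration('wrist')
hsv=cv2.cvtColor(im,cv2.COLOR_RGB2HSV);H,S,V=[hsv[...,i].astype(int) for i in range(3)]
n,l,s,c=cv2.connectedComponentsWithStats(((H>4)&(H<16)&(S>150)&(V>120)).astype(np.uint8))
for i in range(1,n):
    if s[i,4]>60: print('orange',c[i][::-1],s[i])
save(im,'w9.png')
E
```

```text
t 21.43 tcp [0.5168 0.1225 0.0599] yaw 82.39 w 0.175 F [ 13.54  -1.45 -31.14] | shift cm [ 0.02 -0.24  0.99] turn -0.3
orange [325.62249918 326.46966218] [ 308  282   37   89 3049]
```

Caught: the pull stops at about 9 mm with 31 N. I'll lower it, let go, and move to the release with the jaw across press x.

>>> carry_out([
  [[0,-0.1,0.4],0],
  [[0,-0.2,0.8],0],
  [[0,-0.2,1.0],0],
  [[0,-0.2,1.0],0],
])

```text
t: 21.98
eef_pos: [0.5149, 0.1229, 0.0507]
tool_rot: [0.002, 0.752, 0.659, 0.001]
contact_force: [-1.1, -3.7, 5.9]
gripper_width: 0.174
```

>>> carry_out([
  [[0,0,0],0],
  [[0,0,0],0],
  [[0,0,0],0],
  [[0,0,-2],0],
  [[0,0,-6],0],
  [[0,0,-10],0],
  [[0,0,-10],0],
], hand=0.5)

```text
t: 22.85
eef_pos: [0.5166, 0.1239, 0.1537]
tool_rot: [0.003, 0.753, 0.659, 0.004]
contact_force: [0.9, 0.9, 0.3]
gripper_width: 0.503
```

```bash
python3 - <<'E'
from h import *
d((.6102,.219,.15),-7.27)
im=read_camera('top');cal=get_calibration('top')
E
```

```text
t 22.85 tcp [0.5166 0.1239 0.1537] yaw 82.38 w 0.503 F [0.87 0.89 0.26] | shift cm [10.67  8.01  0.48] turn 89.6
```

>>> carry_out([
  [[2,2,0],10],
  [[4,4,0],20],
  [[6,6,0],30],
  [[8,8,0],40],
  [[10.7,8,0],50],
  [[10.7,8,0],60],
  [[10.7,8,0],70],
  [[10.7,8,0],80],
  [[10.7,8,0],89.6],
  [[10.7,8,0],89.6],
])

```text
t: 24.15
eef_pos: [0.6077, 0.2189, 0.1509]
tool_rot: [0.001, 0.998, -0.062, 0.002]
contact_force: [-0.4, -0.3, -0.4]
gripper_width: 0.5
```

```bash
python3 - <<'E'
from h import *
d((.6102,.219,.05),-7.27)
im=read_camera('wrist');save(im,'w10.png');cal=get_calibration('wrist')
hsv=cv2.cvtColor(im,cv2.COLOR_RGB2HSV);H,S,V=[hsv[...,i].astype(int) for i in range(3)]
n,l,s,c=cv2.connectedComponentsWithStats((((H<4)|(H>176))&(S>150)&(V>80)).astype(np.uint8))
for i in range(1,n):
    if s[i,4]>60: print('red',c[i][::-1],s[i],at_z(cal,c[i][::-1],.08))
print(proj(cal,(.6102,.219,.085)))
E
```

```text
t 24.15 tcp [0.6077 0.2189 0.1509] yaw -7.11 w 0.5 F [-0.41 -0.32 -0.43] | shift cm [ 0.19 -0.05 10.09] turn 0.2
red [239.24287653 329.16689281] [317 224  25  31 737] [0.6118624  0.22137081 0.08      ]
[244.74862024 327.35566854]
```

>>> carry_out([
  [[0.25,-0.05,3],0],
  [[0.25,-0.05,6],0],
  [[0.25,-0.05,8.5],0],
  [[0.25,-0.05,9.5],0],
  [[0.25,-0.05,10],0],
  [[0.25,-0.05,10],0],
])

```text
t: 24.95
eef_pos: [0.6113, 0.219, 0.0517]
tool_rot: [0.0, 0.998, -0.061, 0.003]
contact_force: [0.5, -0.6, -0.7]
gripper_width: 0.497
```

>>> carry_out([
  [[0,0,0],0],
  [[0,0,0],0],
  [[0,0,0],0],
  [[0,0,0],0],
  [[0,0,0],0],
], hand=0, newtons=40)

```text
t: 25.58
eef_pos: [0.6106, 0.2195, 0.0527]
tool_rot: [-0.0, 0.998, -0.061, 0.002]
contact_force: [-5.5, 0.9, 6.7]
gripper_width: 0.198
```

>>> carry_out([
  [[-0.6,0,0],0],
  [[-1.2,0,0],0],
  [[-1.8,0,0],0],
  [[-2.4,0,0],0],
  [[-3.0,0,0],0],
  [[-3.0,0,0],0],
  [[-3.0,0,0],0],
])

```text
t: 26.45
eef_pos: [0.5806, 0.2233, 0.0528]
tool_rot: [-0.0, 0.998, -0.061, 0.002]
contact_force: [0.8, -0.0, 3.5]
gripper_width: 0.198
```

>>> carry_out([
  [[-0.15,0,0],0],
  [[-0.3,0,0],0],
  [[-0.3,0,0],0],
])

```text
t: 26.82
eef_pos: [0.5804, 0.2232, 0.0531]
tool_rot: [-0.0, 0.998, -0.061, 0.005]
contact_force: [8.9, -1.0, -5.0]
gripper_width: 0.196
```

>>> carry_out([
  [[0,0,0],0],
  [[0,0,0],0],
  [[0,0,0],0],
  [[0,0,-2],0],
  [[0,0,-6],0],
  [[0,0,-10],0],
  [[0,0,-10],0],
], hand=0.5)

```text
t: 27.7
eef_pos: [0.5819, 0.2238, 0.1578]
tool_rot: [-0.002, 0.998, -0.061, 0.008]
contact_force: [0.2, -0.0, -0.1]
gripper_width: 0.499
```

```bash
python3 - <<'E'
from h import *
d((.5148,.123,.15),82.73)
im=read_camera('wrist');save(im,'w11.png');cal=get_calibration('wrist')
hsv=cv2.cvtColor(im,cv2.COLOR_RGB2HSV);H,S,V=[hsv[...,i].astype(int) for i in range(3)]
n,l,s,c=cv2.connectedComponentsWithStats((((H<4)|(H>176))&(S>150)&(V>80)).astype(np.uint8))
for i in range(1,n):
    if s[i,4]>60: print('red',c[i][::-1],s[i],at_z(cal,c[i][::-1],.08))
E
```

```text
t 27.7 tcp [0.5819 0.2238 0.1578] yaw -7.0 w 0.499 F [ 0.16 -0.03 -0.09] | shift cm [-5.45 10.83  0.64] turn -89.7
red [238.76530612 323.14431487] [312 224  24  30 686] [0.58047988 0.22588465 0.08      ]
```

The release is at its forward stop: the knob moved 0.612 → 0.580 m in x, and the force rose. Back to the tab.

>>> carry_out([
  [[-1,2,0],-10],
  [[-2,4,0],-20],
  [[-3,6,0],-30],
  [[-4,8,0],-40],
  [[-5.4,10.8,0],-50],
  [[-5.4,10.8,0],-60],
  [[-5.4,10.8,0],-70],
  [[-5.4,10.8,0],-80],
  [[-5.4,10.8,0],-89.7],
  [[-5.4,10.8,0],-89.7],
])

```text
t: 29.0
eef_pos: [0.5131, 0.1227, 0.1541]
tool_rot: [0.003, 0.751, 0.66, 0.005]
contact_force: [-0.4, -0.2, 0.4]
gripper_width: 0.496
```

```bash
python3 - <<'E'
from h import *
d((.5148,.123,.05),82.73)
E
```

```text
t 29.0 tcp [0.5131 0.1227 0.1541] yaw 82.63 w 0.496 F [-0.41 -0.23  0.4 ] | shift cm [1.000e-02 5.000e-02 1.041e+01] turn -0.1
```

>>> carry_out([
  [[0,0.1,3],0],
  [[0,0.1,6],0],
  [[0,0.1,8.5],0],
  [[0,0.1,9.8],0],
  [[0,0.1,10.4],0],
  [[0,0.1,10.4],0],
  [[0,0.1,10.4],0],
])

```text
t: 29.88
eef_pos: [0.5159, 0.123, 0.0509]
tool_rot: [0.003, 0.751, 0.66, 0.006]
contact_force: [-0.4, 0.4, -0.3]
gripper_width: 0.503
```

>>> carry_out([
  [[0,0,0],0],
  [[0,0,0],0],
  [[0,0,0],0],
  [[0,0,0],0],
  [[0,0,0],0],
  [[0,0,0],0],
], hand=0, newtons=40)

```text
t: 30.62
eef_pos: [0.5163, 0.1228, 0.0516]
tool_rot: [0.003, 0.751, 0.66, 0.006]
contact_force: [-0.7, -1.0, 5.6]
gripper_width: 0.179
```

```bash
python3 - <<'E'
from h import *
d((.5148,.123,.05),82.73)
p,M,o=tool()
ex=np.array([np.cos(-.1268),np.sin(-.1268),0]);t0=np.array([-178,0,30.])
for th in np.arange(.05,1.0,.05):
    c,s=np.cos(th),np.sin(th); x=-178*c+30*s;z=178*s+30*c
    w=ex*(x+178)/1000+np.array([0,0,(z-30)/1000]); print(round(th,2),(M.T@w*100).round(1))
E
```

```text
t 30.62 tcp [0.5163 0.1228 0.0516] yaw 82.59 w 0.179 F [-0.72 -1.03  5.63] | shift cm [-0.   -0.15  0.16] turn -0.1
0.05 [ 0.   0.2 -0.9]
0.1 [ 0.   0.4 -1.8]
0.15 [ 0.   0.7 -2.6]
0.2 [ 0.   1.  -3.5]
0.25 [ 0.   1.4 -4.3]
0.3 [ 0.   1.7 -5.1]
0.35 [ 0.   2.2 -5.9]
0.4 [ 0.   2.7 -6.7]
0.45 [ 0.   3.2 -7.4]
0.5 [ 0.   3.7 -8.1]
0.55 [ 0.1  4.3 -8.8]
0.6 [ 0.1  4.9 -9.5]
0.65 [  0.1   5.6 -10.1]
0.7 [  0.1   6.3 -10.7]
0.75 [  0.1   7.  -11.2]
0.8 [  0.1   7.7 -11.8]
0.85 [  0.1   8.5 -12.2]
0.9 [  0.1   9.2 -12.7]
0.95 [  0.1  10.1 -13.1]
```

>>> carry_out([
  [[0,0.2,-0.9],0],
  [[0,0.4,-1.8],0],
  [[0,0.7,-2.6],0],
  [[0,0.7,-2.6],0],
])

```text
t: 31.12
eef_pos: [0.5237, 0.1218, 0.0785]
tool_rot: [0.004, 0.751, 0.66, 0.007]
contact_force: [3.7, 0.2, -3.6]
gripper_width: 0.173
```

It lifts freely now: 27 mm at 4 N. Continuing along the arc.

>>> carry_out([
  [[0,0.3,-0.9],0],
  [[0,0.7,-1.7],0],
  [[0,1.0,-2.5],0],
  [[0,1.5,-3.3],0],
  [[0,2.0,-4.1],0],
  [[0,2.5,-4.8],0],
  [[0,3.0,-5.5],0],
  [[0,3.6,-6.2],0],
  [[0,3.6,-6.2],0],
])

```text
t: 32.25
eef_pos: [0.5591, 0.1173, 0.1411]
tool_rot: [0.004, 0.751, 0.66, 0.007]
contact_force: [5.3, 1.6, -7.6]
gripper_width: 0.173
```

```bash
python3 - <<'E'
from h import *
p,M,o=tool()
d((.5163,.1228,.0516),82.73)
ex=np.array([np.cos(-.1268),np.sin(-.1268),0])
for th in np.arange(.6,1.01,.05):
    c,s=np.cos(th),np.sin(th); x=-178*c+30*s;z=178*s+30*c
    w=np.array([.5163,.1228,.0516])+ex*(x+178)/1000+np.array([0,0,(z-30)/1000]); print(round(th,2),(M.T@(w-p)*100).round(1))
E
```

```text
t 32.25 tcp [0.5591 0.1173 0.1411] yaw 82.58 w 0.173 F [ 5.34  1.56 -7.58] | shift cm [-0.05 -4.45  8.88] turn -0.1
0.6 [ 0.   0.5 -0.6]
0.65 [ 0.   1.2 -1.2]
0.7 [ 0.   1.8 -1.8]
0.75 [ 0.   2.5 -2.3]
0.8 [ 0.   3.3 -2.9]
0.85 [ 0.   4.  -3.3]
0.9 [ 0.   4.8 -3.8]
0.95 [ 0.   5.6 -4.2]
1.0 [ 0.1  6.5 -4.6]
```

>>> carry_out([
  [[0,0.5,-0.6],0],
  [[0,1.2,-1.2],0],
  [[0,1.8,-1.8],0],
  [[0,2.5,-2.3],0],
  [[0,3.3,-2.9],0],
  [[0,4.0,-3.3],0],
  [[0,4.8,-3.8],0],
  [[0,4.8,-3.8],0],
  [[0,4.8,-3.8],0],
])

```text
t: 33.38
eef_pos: [0.6062, 0.1112, 0.1798]
tool_rot: [0.004, 0.751, 0.66, 0.007]
contact_force: [3.7, 3.1, -7.1]
gripper_width: 0.174
```

```bash
python3 - <<'E'
from h import *
d((.5163,.1228,.0516),82.73)
s=read_camera('side');w=read_camera('wrist')
save(np.hstack([cv2.resize(s[170:350,190:390],(400,360),interpolation=cv2.INTER_CUBIC),cv2.resize(w,(400,300))[0:300] if 0 else np.pad(cv2.resize(w,(400,300)),((0,60),(0,0),(0,0)))]),'f.png')
E
```

```text
t 33.38 tcp [0.6062 0.1112 0.1798] yaw 82.59 w 0.174 F [ 3.66  3.09 -7.06] | shift cm [-0.09 -9.26 12.68] turn -0.1
```

View pics/f.png

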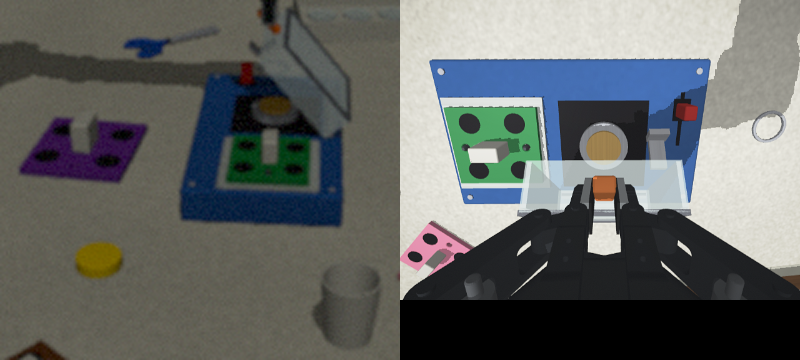

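The cover stands open at about 0.9 rad with the orange tab between the pads. The plate lies on the bed, and the bystanders in view are where they were. I'll let it settle and hand in.

>>> carry_out([
  [[0,0,0],0],
  [[0,0,0],0],
  [[0,0,0],0],
  [[0,0,0],0],
])

```text
t: 33.98
eef_pos: [0.6061, 0.1112, 0.1798]
tool_rot: [0.004, 0.751, 0.66, 0.007]
contact_force: [3.6, 2.5, -7.3]
gripper_width: 0.175
```

```bash
python3 - <<'E'
from h import *
d((.6062,.1112,.1798),82.73); print(np.abs(tool()[2]['joint_vel']).max())
print(bot.hand_in())
E
```

```text
t 33.98 tcp [0.6061 0.1112 0.1798] yaw 82.6 w 0.175 F [ 3.56  2.46 -7.27] | shift cm [-0.    0.01 -0.  ] turn -0.1
0.0015045948769731997
the job is handed in; nothing more can be done
None
```

I handed the job in at about 34 s of robot time, with the cover still held open by its tab. There was no verdict.

- **Template:** I lowered the small green plate over both pins and let go. It met the bed firmly at a reported 54.1 mm, the flush height, and a later picture put it at (597.7, -38.4) mm.
- **Catch:** The first tug on the tab stopped after about 9 mm at 31 N, so the catch was holding. I pulled the red release about 30 mm forward to its stop and took the tab again.
- **Cover:** It then lifted freely, and I raised it to about 0.9 rad. That angle comes from the tab's arc and the last picture, not from a direct reading. At the end the fingers held the tab, the arm was still and the pull was about 8 N.

- **Failed grasp:** My first grasp of the plate closed on nothing. The fingertips stood roughly 30–40 mm higher than the reported tool position and the stated finger length imply. I felt my way down and gripped lower, and nothing was disturbed.
- **Small disagreement:** The top and wrist cameras differed by about 1–2 mm on the bed's position, so I aligned the plate by the wrist camera.
- **Not checked:** I did not measure the bystanders again at the end. In the last picture the cup, scissors, keyring and discs looked unmoved.

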